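# Redo a failed crimp: scrap the spoilt lug, then nip the new one at three clicks

## Task

An earth-lead crimp for one of the washers has failed. First drop the spoilt, scorched cable lug into the yellow reject bin; then press the red handle of the blue crimping press down three clicks of its ratchet, counted from where it stands, no more and no fewer, so that the die nips the new lug already lying in it, and finish while still holding the handle down there, ready for the wire. Leave the other things on the table where they are.

Things in the scene. Friction and masses are not known exactly. Their poses are not given: they have to be found in the camera images.
- spoilt_mid (a point): The spoilt copper cable lug, loose on the table, 47 mm long, lying flat along its own x. This point is the middle of its crushed, blackened barrel (24 mm long, 14 mm wide along y, 10 mm high), 5 mm above the table. From 12 mm on towards +x follows a bare copper tongue, 17 mm wide, 4 mm high, with a hole. 35 g. Grip it across the barrel, along its y axis.
- bin_in (a point): The middle of the inner floor of the yellow open reject bin (loose, 0.5 kg), 110 mm along its own x, 140 mm along its own y, 60 mm high, walls 4 mm thick; the floor is 4 mm above the table. It stands to the left or right of the press.
- press: The blue bench crimping press, bolted down, 225 mm long, 100 mm wide, 155 mm high. Origin under it, on the table; its x axis points from the operator's side, where the handle sticks out, to the back. The handle's hinge pin lies along the press's y axis, 60 mm behind the origin (+x), 140 mm above the table. The new lug lies in the lower die 38 mm behind the origin, its top 57 mm above the table.
- handle: The press's hand lever. Origin on its hinge pin. It points from the pin towards the press's -x and, at the start, 0.47 rad upward; it swings down in the press's x-z plane, turning about the pin. On its end is a red plastic grip: a bar 118 mm long, 28 mm wide, 20 mm thick, its middle 172 mm from the pin. Let go, the sprung lever stays on the last tooth passed; the ratchet does not go back.
- grip_top (a point): The middle of the upper face of the red grip, 10 mm above the bar's centre line: the place to press, with the fingers shut and pointing down. Moves with the lever on a circle about the pin. Here pressing takes about 3 N while the pawl lies in a gap, rising to 8 to 12 N as a tooth lifts it; at each click the force falls suddenly by 5 N or more, then the lever runs light for about 6 mm.
- handle_angle (a joint): Angle of the lever in rad: 0 fully raised (the start), growing as it is pressed down, 0.84 fully down. Clicks are 0.13 rad apart (22 mm at the middle of the grip). The pawl is set higher or lower on its strut from job to job, so the first click comes anywhere between about 0.08 and 0.23 rad.
- tooth3 (a point): The tip of the third tooth of the toothed steel quadrant that turns with the handle, behind the hinge on the press's left side, 69 mm from the hinge pin. It starts below the pawl's nose and rises as the handle is pressed; the teeth are 9 mm apart, five in all.
- pawl_nose (a point): The nose of the brass pawl (3 mm thick) that clicks over the teeth, on the strut at the back of the press; level with the hinge or up to 4.5 mm higher or lower. A tooth clicks past when its tip has risen about 1 mm above this point.
- upper_die: The small steel upper die under the press's ram, 11 by 20 mm, sprung by about 12 mm in the ram. Origin at the middle of its lower face. It comes down 22 mm per rad of the handle and reaches the new lug at about 0.33 rad, just before the third click or a little earlier.
- lug: The new bright copper lug, loose in the lower die: barrel 12 mm across and 24 mm long, lying along the press's y axis with its tongue to the right. Origin under the barrel's middle.
- detergent: A white detergent bottle with a blue cap, 72 mm across, 190 mm tall, standing on the other side from the bin; origin under it. Bystander.
- dial: A spare black washer dial, 42 mm across, 20 mm high, origin under it. Bystander.

How it is judged:
By the outcome, as a careful person would: the job done as asked, in the order asked, and still so for the second after the job is handed in, while the arm keeps its last pose, push and grip.
It also fails if it takes over 70 s, if anything falls off the work surface, if the arm or the gripper's body presses on something with over 40 N, if the wrist force passes 120 N, or if a joint passes its speed limit or range.

## Robot

A 6-joint arm with a two-finger parallel gripper is mounted at the origin on the work surface. World frame = base frame: x ahead of the robot, y to its left, z up, the work surface at z = 0. Lengths are in m, angles in rad, forces in N, time in s.
With the tool pointing down it reaches from about 0.225 to 0.875 m from the base axis. Payload 3.4 kg.
Tool frame: the origin (TCP) lies at the very end of the fingers, on their centre line; the grasp point (between the pads) lies 19 mm behind it; z points along the fingers, y is the line along which they close (so a half turn about z gives the same grasp; the last joint's range is limited). The gripper opens to 85 mm and grips with 20 to 120 N. Pads are 22 mm wide; open, the fingers measure 114 mm over their backs; the gripper's body (76 mm by 85 mm) begins 54 mm behind the grasp point. The pads swing forward as they close: fully open they stand 13 mm farther back than shut.
Start: joints at [-1.271, 0.276, 1.505, -0, 1.361, -0.121], TCP at [0.235, -0.525, 0.231] pointing down, gripper open.
Joint ranges: [-2.89, 2.89], [-0.75, 2.08], [0.22, 2.7], [-1.18, 4.32], [0.11, 2.71], [-2.7, 2.7]. Speed limits (rad/s): [2.57, 2.57, 3.14, 3.14, 3.14, 3.14].

## Interface

Orientations are given as a unit quaternion [w, x, y, z].
In Python, from rig import manip, get_image, camera_info gives the robot as it stands. The module is installed in compiled form; this text tells all that it offers.
- The arm moves only by the shell command python3 -m crank 'ROWS' [FORCE]. ROWS is a JSON object of lists of equal length, an entry for each row: "translation": the shift along the tool's x, y, z in mm, a list of three; "roll": the turn about the tool's z in rad; "fingers": the opening, from 0 (shut) to 1 (fully open). A call has 1 to 8 rows; each row shifts and turns the commanded pose from where the row before left it, along the tool's axes as they then stand; what a row does not reach is not made up. A row lasts 1/10 s, in which the tool goes at most 50 mm and 8.59 degrees, less where a joint would pass 70% of its speed; a pose out of reach is approached as far as the arm can. A call is refused whole if a number of a shift passes 50 or a number of a turn 0.15, either way. A call with a gripper value outside its range is refused whole. The fingers move at their own pace and stop on an object; FORCE is the grip in N (left out, the last holds). Time passes only in rows, so rows that do not move let the fingers close. It gives the time, the measured TCP pose, the force, the opening and the grip force at its end, in the units of the state.
- manip.get_state(): the state, without advancing time (a new reading comes with each control period).
- get_image(name): name is "side" or "top" or "wrist"; returns the picture (384x512x3 uint8, blue, green, red); there is no depth.
- camera_info(name): a dict with "mtx" (3x3 intrinsics, pixels), "D" ([k1, k2, p1, p2, k3] as OpenCV has them; the pictures are not rectified), "rvec" (rotation vector, rad) and "tvec" (3), from world to camera coordinates, as OpenCV has them. Camera axes: x right, y down, z forward; pixel columns grow to the right and rows downward; lengths in m; the calibration is good to about 2 mm. A picture is of the moment at which its call begins: read the wrist's pose just before it. camera_info takes no time and is no camera call; for the wrist camera it gives the pose at the moment of the call.
- manip.sign_off(): hands the job in; it is judged then, once.
The state is a dict: "clock": time; "qpos": joint angles; "qd": joint speeds; "effort": joint torques, N m; "position": TCP position; "ee_rot": TCP orientation; "contact_force": force on the tool from outside, world axes, zero at the start; "moment": the same for the moment, N m; "width": finger opening in m; "gripper_force": force on a finger pad.
Only numpy, scipy, OpenCV 4.12 (cv2) and the standard library are available. Lean on these libraries where they do the work, as an engineer would, in place of code of your own. Each camera call takes 0.05 s, during which the arm holds its last target. There are 200 camera calls.

## Working session

There is one attempt and no reset: what is moved stays moved. The work goes in short steps, Python scripts to look and compute and a shell command to move; the robot and the scene stay as the last step left them, time stands still between calls to the robot, and variables do not carry over. Pictures are saved under pics/ and viewed, at most 10 in all, crops included, and the job is handed in when it is done.

```bash
mkdir -p pics
python3 - <<'E'
from rig import manip,get_image,camera_info
import cv2,numpy as np
print(manip.get_state())
for n in("top","side"):
    im=get_image(n);cv2.imwrite(f"pics/{n}0.png",im);c=camera_info(n);print(n,c)
E
```

```text
{'clock': 0.0, 'qpos': array([-1.27104832e+00,  2.76588628e-01,  1.50614648e+00,  2.54163604e-05,
        1.36070349e+00, -1.20960796e-01]), 'qd': array([ 0.00146152, -0.0005824 ,  0.0011226 ,  0.00035624,  0.000601  ,
        0.00142479]), 'effort': array([-1.56545160e-03, -4.16782379e+01, -2.45805734e+01, -2.43871336e-04,
        1.09234219e-02, -1.03700152e-06]), 'position': array([ 0.23469882, -0.52433296,  0.23043803]), 'ee_rot': array([-9.20397519e-04,  9.77957114e-01,  2.08803809e-01, -7.00214084e-05]), 'contact_force': array([0.68073371, 0.20668637, 0.42783924]), 'moment': array([0.02141674, 0.05070359, 0.00409797]), 'gripper_force': 0.0, 'width': 0.08533469580118208}
top {'mtx': array([[439.81810194,   0.        , 262.17015732],
       [  0.        , 439.81810194, 196.9510813 ],
       [  0.        ,   0.        ,   1.        ]]), 'D': array([0.01995436, 0.        , 0.        , 0.        , 0.        ]), 'rvec': array([ 2.17481726, -2.20635109,  0.1293533 ]), 'tvec': array([0.00474536, 0.57777145, 1.14525648])}
side {'mtx': array([[379.84211626,   0.        , 259.64709867],
       [  0.        , 379.84211626, 194.80553798],
       [  0.        ,   0.        ,   1.        ]]), 'D': array([-0.04508471,  0.        ,  0.        ,  0.        ,  0.        ]), 'rvec': array([2.36655306, 0.01253252, 0.02087141]), 'tvec': array([-0.55032654,  0.10068251,  0.98173129])}
```

View pics/top0.png

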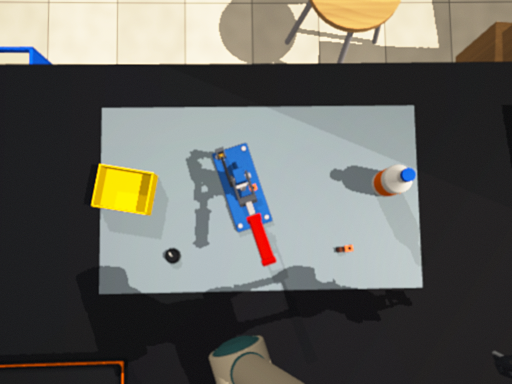

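View pics/side0.png

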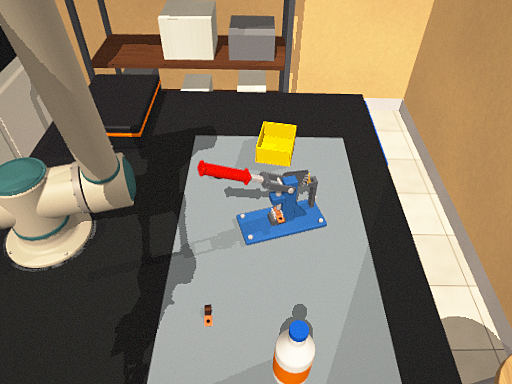

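The top view shows the spoilt lug at (344,248), bin at (125,190), press base around (243,190) with the red grip from (255,215) to (268,263), dial at (172,256) and bottle at (395,180). The side view shows the lug at (208,315), grip around (225,173) and bin at (276,143).

```bash
cat > h.py <<'E'
import cv2,numpy as np
from rig import manip,get_image,camera_info
from scipy.spatial.transform import Rotation as R
def ray(c,p):
    p=np.array(p,float).reshape(-1,1,2);u=cv2.undistortPoints(p,c["mtx"],c["D"])[:,0]
    M=cv2.Rodrigues(c["rvec"])[0];d=np.c_[u,np.ones(len(u))]@M;return -M.T@c["tvec"],d
def onz(c,p,z):
    o,d=ray(c,p);return o+d*((z-o[2])/d[:,2])[:,None]
def tri(c1,p1,c2,p2):
    o1,d1=ray(c1,p1);o2,d2=ray(c2,p2);d1=d1[0];d2=d2[0]
    s=np.linalg.lstsq(np.c_[d1,-d2],o2-o1,rcond=None)[0];a=o1+s[0]*d1;b=o2+s[1]*d2
    return (a+b)/2,np.linalg.norm(a-b)
def proj(c,P): return cv2.projectPoints(np.array(P,float).reshape(-1,1,3),c["rvec"],c["tvec"],c["mtx"],c["D"])[0][:,0]
def big(m,roi=None):
    m=m.astype(np.uint8)
    if roi: z=np.zeros_like(m);x0,y0,x1,y1=roi;z[y0:y1,x0:x1]=1;m=m*z
    cs=cv2.findContours(m,cv2.RETR_EXTERNAL,cv2.CHAIN_APPROX_NONE)[0];return max(cs,key=cv2.contourArea)
def st():
    s=manip.get_state();r=R.from_quat(np.roll(s["ee_rot"],-1)).as_matrix();return s,s["position"],r
E
python3 - <<'E'
from h import *
np.set_printoptions(precision=4,suppress=True)
T=cv2.imread("pics/top0.png").astype(int);S=cv2.imread("pics/side0.png").astype(int)
ct,cs=camera_info("top"),camera_info("side")
f=lambda I:(I[...,0],I[...,1],I[...,2])
def masks(I):
    b,g,r=f(I);return dict(red=(r>120)&(g<50)&(b<50),yel=(r>120)&(g>100)&(b<80),blue=(b>90)&(r<80)&(b>g+30),cop=(r>g+40)&(r>100)&(b>20)&(g>50))
mt,ms=masks(T),masks(S)
k=big(mt["yel"],(80,150,180,230));rc=cv2.minAreaRect(k);print("bin rect",rc,onz(ct,cv2.boxPoints(rc),.06))
k=big(mt["blue"],(200,130,290,240));bp=cv2.boxPoints(cv2.minAreaRect(k));print("plate",bp,onz(ct,bp,.01))
k=big(mt["red"]);k2=big(ms["red"])
for n,c,kk in(("t",ct,k),("s",cs,k2)):
    rr=cv2.minAreaRect(kk);print("red",n,rr,cv2.boxPoints(rr).tolist())
e=lambda kk:cv2.minAreaRect(kk)[0]
print("grip mid",tri(ct,e(k),cs,e(k2)))
# ends via short-side midpoints
def ends(kk):
    b=cv2.boxPoints(cv2.minAreaRect(kk));l=[np.linalg.norm(b[i]-b[(i+1)%4]) for i in range(4)];i=int(np.argmin(l));return (b[i]+b[(i+1)%4])/2,(b[(i+2)%4]+b[(i+3)%4])/2
et=sorted(ends(k),key=lambda p:p[1]);es=sorted(ends(k2),key=lambda p:-p[0]);
for a,b in zip(et,es):print("end",tri(ct,a,cs,b))
# lug: anything differing from table
for n,c,I,roi in(("t",ct,T,(330,238,360,258)),("s",cs,S,(196,298,220,332))):
    b,g,r=f(I);x0,y0,x1,y1=roi
    cop=(r>g+40);dk=(r<90)&(g<80)&(b<80)
    q=big(cop|dk,roi);rr=cv2.minAreaRect(q);print("lug",n,rr,onz(c,cv2.boxPoints(rr),.005))
    for nm,m in(("cop",cop),("dk",dk)):
        yy,xx=np.nonzero(m[y0:y1,x0:x1]);p=[xx.mean()+x0,yy.mean()+y0];print(nm,len(xx),p,onz(c,p,.005))
Z=np.hstack([cv2.resize(cv2.imread("pics/top0.png")[232:264,322:370],(384,256),interpolation=0),cv2.resize(cv2.imread("pics/side0.png")[296:336,178:238],(384,256),interpolation=0)])
Z2=np.hstack([cv2.resize(cv2.imread("pics/top0.png")[130:280,190:300],(242,330)),cv2.resize(cv2.imread("pics/side0.png")[145:255,190:335],(435,330))])
Z2=cv2.copyMakeBorder(Z2,0,0,0,768-Z2.shape[1],0)
cv2.imwrite("pics/z.png",np.vstack([Z,Z2]))
E
```

```text
bin rect ((123.79428100585938, 189.64297485351562), (60.8815803527832, 44.012672424316406), 10.203973770141602) [[0.5576 0.4356 0.06  ]
 [0.6687 0.418  0.06  ]
 [0.6392 0.2656 0.06  ]
 [0.528  0.2848 0.06  ]]
plate [[220.5368 150.8478]
 [245.4512 142.4209]
 [271.7184 220.0805]
 [246.804  228.5075]] [[ 0.7062  0.107   0.01  ]
 [ 0.7288  0.0392  0.01  ]
 [ 0.5164 -0.0287  0.01  ]
 [ 0.4949  0.0384  0.01  ]]
red t ((260.81097412109375, 239.39151000976562), (50.72331619262695, 12.647891998291016), 70.76932525634766) [[246.48648071289062, 217.5279541015625], [258.4286193847656, 213.36209106445312], [275.1354675292969, 261.25506591796875], [263.1933288574219, 265.4209289550781]]
red s ((223.98158264160156, 172.09422302246094), (53.336551666259766, 14.912900924682617), 11.070201873779297) [[196.3778076171875, 174.2913055419922], [199.24127197265625, 159.65589904785156], [251.58535766601562, 169.8971405029297], [248.72189331054688, 184.5325469970703]]
grip mid (array([0.4674, 0.0069, 0.2185]), np.float64(0.0007006303791920887))
end (array([0.5232, 0.0244, 0.1879]), np.float64(0.003614672153188554))
end (array([ 0.4156, -0.0095,  0.247 ]), np.float64(0.0015318743294000195))
lug t ((344.5, 248.0), (6.0, 17.0), 90.0) [[ 0.4471 -0.2011  0.005 ]
 [ 0.4463 -0.2471  0.005 ]
 [ 0.4303 -0.2465  0.005 ]
 [ 0.431  -0.2006  0.005 ]]
cop 79 [np.float64(346.75949367088606), np.float64(248.25316455696202)] [[ 0.4379 -0.2299  0.005 ]]
dk 16 [np.float64(338.8125), np.float64(249.0625)] [[ 0.4361 -0.2084  0.005 ]]
lug s ((208.0, 315.5), (21.0, 8.0), 90.0) [[ 0.4267 -0.1991  0.005 ]
 [ 0.4445 -0.1988  0.005 ]
 [ 0.4488 -0.2482  0.005 ]
 [ 0.4317 -0.2485  0.005 ]]
cop 111 [np.float64(207.7117117117117), np.float64(317.8198198198198)] [[ 0.4379 -0.2296  0.005 ]]
dk 48 [np.float64(207.54166666666666), np.float64(311.375)] [[ 0.4361 -0.2144  0.005 ]]
```

View pics/z.png

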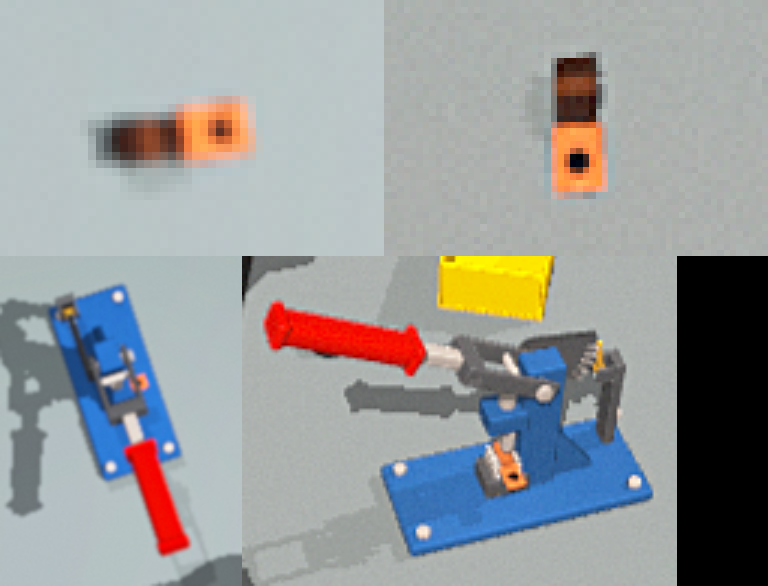

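The zoom shows the lug's dark barrel at its +y end and the tongue towards -y, tilted slightly; the pawl and teeth are visible at the back strut, and the press handle is raised.

```bash
cat >> h.py <<'E'
def go(p,ang=None):
    """needed roll (tool y to world angle ang, mod pi), then shift mm in the tool frame after that roll"""
    s,q,r=st();roll=0
    if ang is not None:
        c=np.arctan2(r[1,1],r[0,1]);d=(ang-c+np.pi/2)%np.pi-np.pi/2;roll=-d
    r2=r@R.from_rotvec([0,0,roll]).as_matrix()
    print("roll",roll.__round__(3),"shift",(r2.T@(np.array(p)-q)*1000).round(1),"q",s["qpos"].round(2))
E
python3 - <<'E'
from h import *
np.set_printoptions(precision=4,suppress=True)
ct,cs=camera_info("top"),camera_info("side")
print("cams",ray(ct,[[0,0]])[0],ray(cs,[[0,0]])[0])
a=onz(ct,[[340.1,249.6],[349.1,248.4]],.007);b=onz(cs,[[208.2,310],[208.5,320.7]],.007);print(a,b)
for q in(a,b):d=q[1]-q[0];print(np.arctan2(d[1],d[0]))
# plate corners in side crop (scale 3): 
P=np.array([[382,466],[412,553],[652,494],[612,420]],float)-[242,256];P=P/3+[190,145];print("plate side",onz(cs,P,.01))
P=np.array([[119,286],[180,456],[104,479],[48,314]],float)-[0,256];P=P/2.2+[190,130];print("plate top",onz(ct,P,.01))
print("pin right head side", tri(ct,[190+127/2.2,130+(354-256)/2.2],cs,[190+(545-242)/3,145+(394-256)/3]))
p=(a[0]+b[0])/2;ang=np.arctan2(*(((a[1]+b[1]-a[0]-b[0]))[[1,0]]))+np.pi/2;print(p,ang)
go([p[0],p[1],.09],ang)
E
```

```text
cams [0.4753 0.0324 1.191 ] [ 0.5375 -0.6134  0.7821]
[[ 0.4347 -0.2114  0.007 ]
 [ 0.4375 -0.2358  0.007 ]] [[ 0.4375 -0.2121  0.007 ]
 [ 0.4405 -0.2372  0.007 ]]
-1.4557475082449796
-1.451179559967011
plate side [[ 0.488   0.0652  0.01  ]
 [ 0.5175 -0.0317  0.01  ]
 [ 0.7284  0.0368  0.01  ]
 [ 0.7015  0.1269  0.01  ]]
plate top [[ 0.7254  0.0429  0.01  ]
 [ 0.5142 -0.029   0.01  ]
 [ 0.4877  0.064   0.01  ]
 [ 0.6913  0.1307  0.01  ]]
pin right head side (array([0.6231, 0.0339, 0.136 ]), np.float64(0.0004787028033427709))
[ 0.4361 -0.2117  0.007 ] 0.11736541714473647
roll -1.267 shift [286.7 236.6 140.9] q [-1.27  0.28  1.51  0.    1.36 -0.12]
```

```bash
python3 -m crank '{"translation":[[0,0,0],[0,0,0],[0,0,0],[0,0,0],[0,0,0],[0,0,0],[0,0,0],[0,0,0]],"roll":[-0.14,-0.14,-0.14,-0.14,-0.14,-0.14,-0.14,-0.14],"fingers":[1,1,1,1,1,1,1,1]}' && python3 -m crank '{"translation":[[0,0,0],[40,33,0],[40,33,0],[40,33,0],[40,33,0],[40,33,0],[40,33,0],[0,0,0]],"roll":[-0.147,0,0,0,0,0,0,0],"fingers":[1,1,1,1,1,1,1,1]}'
python3 - <<'E'
from h import *
go([.4361,-.2117,.09],.1174)
E
```

```text
clock: 0.9
position: [0.2348, -0.5245, 0.2308]
ee_rot: [-0.001, 0.716, 0.699, 0.0]
contact_force: [0.8, -0.8, -0.0]
width: 0.0854
gripper_force: 0.0
clock: 1.7
position: [0.3996, -0.2671, 0.2311]
ee_rot: [-0.001, 0.662, 0.75, 0.002]
contact_force: [-0.8, -0.8, -0.8]
width: 0.0853
gripper_force: 0.0
roll 0.007 shift [ 50.3  42.5 141.4] q [-0.74  0.13  1.69  0.    1.32 -0.86]
```

```bash
python3 -m crank '{"translation":[[25,21,25],[25,21,25],[0,0,25],[0,0,20],[0,0,0]],"roll":[0.007,0,0,0,0],"fingers":[1,1,1,1,1]}'
python3 - <<'E'
from h import *
c=camera_info("wrist");I=get_image("wrist");p=proj(c,[.4361,-.2117,.007])[0];print(p)
cv2.circle(I,tuple(int(v) for v in p),3,(0,255,0),1);cv2.imwrite("pics/w1.png",I)
go([.4361,-.2117,.004],.1174)
E
```

```text
clock: 2.2
position: [0.4314, -0.2173, 0.1336]
ee_rot: [-0.003, 0.667, 0.745, -0.001]
contact_force: [0.1, -0.4, -0.4]
width: 0.0857
gripper_force: 0.0
[265.85592426 182.00685501]
roll -0.008 shift [  5.8   4.8 131.2] q [-0.61  0.22  1.84 -0.    1.08 -0.72]
```

View pics/w1.png

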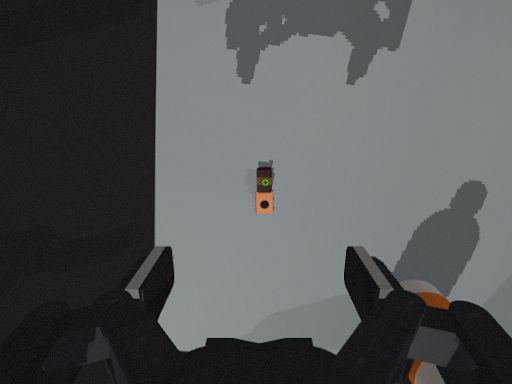

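The wrist view confirms it: the estimate (266,182) sits on the barrel middle and the lug is aligned with the fingers. I descend and grip.

```bash
python3 -m crank '{"translation":[[3,2,30],[3,2,30],[0,0,30],[0,0,25],[0,0,10],[0,0,0]],"roll":[0,0,0,0,0,0],"fingers":[1,1,1,1,1,1]}'
python3 -m crank '{"translation":[[0,0,4],[0,0,2],[0,0,0],[0,0,0],[0,0,0],[0,0,0],[0,0,0],[0,0,0]],"roll":[0,0,0,0,0,0,0,0],"fingers":[0.4,0.3,0,0,0,0,0,0]}' 40
```

```text
clock: 2.85
position: [0.4367, -0.2124, 0.0111]
ee_rot: [-0.001, 0.667, 0.745, -0.0]
contact_force: [0.2, 0.3, 0.1]
width: 0.0855
gripper_force: 0.0
clock: 3.65
position: [0.4371, -0.2121, 0.0059]
ee_rot: [0.0, 0.667, 0.745, 0.0]
contact_force: [-1.2, 1.5, 5.9]
width: 0.0119
gripper_force: 39.3
```

```bash
python3 -m crank '{"translation":[[0,0,-20],[0,0,-45],[0,0,-48],[0,0,-48],[0,0,-48],[0,0,-48],[0,0,-48],[0,0,-48]],"roll":[0,0,0,0,0,0,0,0],"fingers":[0,0,0,0,0,0,0,0]}'
python3 - <<'E'
from h import *
print(st()[0]["gripper_force"]);go([.598,.351,.37],None)
E
```

```text
clock: 4.45
position: [0.4364, -0.2115, 0.3602]
ee_rot: [0.0, 0.667, 0.745, 0.0]
contact_force: [1.9, 0.0, -0.7]
width: 0.0119
gripper_force: 39.2
39.2204886674881
roll 0 shift [541.4 222.4  -9.9] q [-0.59  0.09  1.43 -0.    1.62 -0.7 ]
```

```bash
python3 -m crank '{"translation":[[20,8,0],[42,17,0],[44,18,0],[44,18,0],[44,18,0],[44,18,0],[44,18,0],[44,18,0]],"roll":[0,0,0,0,0,0,0,0],"fingers":[0,0,0,0,0,0,0,0]}' && python3 -m crank '{"translation":[[44,18,0],[44,18,0],[44,18,0],[44,18,0],[30,12,0],[9,4,0],[0,0,0]],"roll":[0,0,0,0,0,0,0],"fingers":[0,0,0,0,0,0,0]}'
python3 - <<'E'
from h import *
c=camera_info("top");I=get_image("top");cv2.imwrite("pics/t2.png",I)
print(st()[0]["gripper_force"]);go([.598,.351,.035],None)
E
```

```text
clock: 5.25
position: [0.5332, 0.1287, 0.358]
ee_rot: [0.0, 0.667, 0.745, -0.0]
contact_force: [1.2, -0.5, -1.9]
width: 0.0121
gripper_force: 39.2
clock: 5.95
position: [0.5971, 0.3513, 0.3567]
ee_rot: [-0.0, 0.666, 0.746, -0.001]
contact_force: [0.2, -1.2, 0.6]
width: 0.0121
gripper_force: 39.2
39.22091782093048
roll 0 shift [  1.6   1.7 322.4] q [ 0.43  0.43  0.96 -0.    1.75  0.32]
```

```bash
python3 -m crank '{"translation":[[1,1,25],[0,0,45],[0,0,45],[0,0,45],[0,0,45],[0,0,45],[0,0,45],[0,0,20]],"roll":[0,0,0,0,0,0,0,0],"fingers":[0,0,0,0,0,0,0,0]}' && python3 -m crank '{"translation":[[0,0,4],[0,0,0],[0,0,0],[0,0,0],[0,0,0],[0,0,0]],"roll":[0,0,0,0,0,0],"fingers":[0,0,0.4,0.4,0.4,0.4]}' && python3 -m crank '{"translation":[[0,0,-20],[0,0,-45],[0,0,-45],[0,0,-45],[0,0,-45],[0,0,-45],[0,0,-45],[0,0,-20]],"roll":[0,0,0,0,0,0,0,0],"fingers":[0.4,0.4,0.4,0.4,0.4,0.4,0.4,0.4]}'
python3 - <<'E'
from h import *
I=get_image("wrist");J=get_image("side");cv2.imwrite("pics/w2.png",np.hstack([cv2.resize(I,(400,300)),cv2.resize(J[90:290,150:417],(400,300))]))
ct,cs=camera_info("top"),camera_info("side")
# target above grip
go([.4674,.0069,.30],None)
E
```

```text
clock: 6.8
position: [0.5952, 0.3474, 0.0394]
ee_rot: [-0.001, 0.668, 0.744, -0.004]
contact_force: [-0.9, -0.0, 0.7]
width: 0.012
gripper_force: 39.2
clock: 7.4
position: [0.5985, 0.3514, 0.0404]
ee_rot: [0.0, 0.667, 0.745, 0.001]
contact_force: [0.4, 0.4, 0.7]
width: 0.034
gripper_force: 0.0
clock: 8.2
position: [0.5988, 0.3517, 0.3554]
ee_rot: [0.002, 0.667, 0.745, 0.004]
contact_force: [0.8, 0.0, 0.6]
width: 0.0344
gripper_force: 0.0
roll 0 shift [-328.5 -169.3   52. ] q [ 0.43  0.43  0.98 -0.    1.73  0.32]
```

View pics/w2.png

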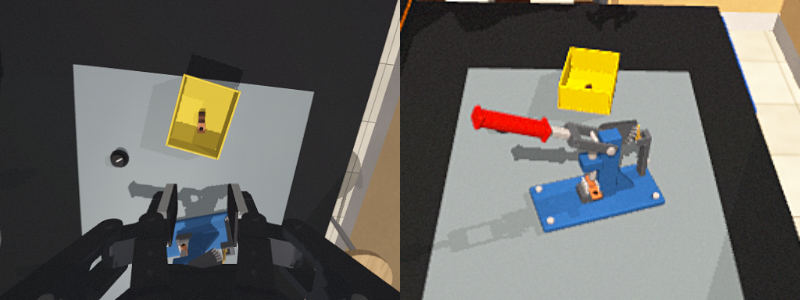

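The wrist view shows the lug lying inside the yellow bin, and the press and dial are untouched. Next I go to the handle with the fingers shut.

```bash
python3 -m crank '{"translation":[[-20,-10,0],[-43,-22,0],[-43,-22,0],[-43,-22,0],[-43,-22,0],[-43,-22,0],[-43,-22,0],[-40,-20,0]],"roll":[0,0,0,0,0,0,0,0],"fingers":[0,0,0,0,0,0,0,0]}' && python3 -m crank '{"translation":[[0,0,0],[0,0,0],[0,0,25],[0,0,20],[0,0,0]],"roll":[-0.1,-0.09,0,0,0],"fingers":[0,0,0,0,0]}'
python3 - <<'E'
from h import *
go([.4717,.0083,.245],.307)
E
```

```text
clock: 9.1
position: [0.4698, 0.0158, 0.3475]
ee_rot: [-0.001, 0.667, 0.745, -0.001]
contact_force: [0.5, -0.4, 0.7]
width: 0.0002
gripper_force: 0.0
clock: 9.6
position: [0.4691, 0.0176, 0.3002]
ee_rot: [-0.004, 0.594, 0.805, -0.002]
contact_force: [0.5, 0.7, 0.7]
width: -0.0
gripper_force: 0.0
roll -0.007 shift [-9.8  0.1 55.2] q [-0.11  0.09  1.58 -0.    1.49 -0.41]
```

```bash
python3 -m crank '{"translation":[[-10,0,20],[0,0,20],[0,0,8],[0,0,0],[0,0,0]],"roll":[-0.007,0,0,0,0],"fingers":[0,0,0,0,0]}'
python3 - <<'E'
from h import *
c=camera_info("wrist");I=get_image("wrist");J=get_image("side");I=cv2.resize(I,(400,300))
cv2.imwrite("pics/w3.png",np.hstack([I,cv2.resize(J[120:270,180:380],(400,300))]))
go([.4717,.0083,.2274],.307)
E
```

```text
clock: 10.1
position: [0.4753, 0.0079, 0.257]
ee_rot: [0.0, 0.591, 0.807, 0.0]
contact_force: [-0.2, -0.6, 0.4]
width: 0.0002
gripper_force: 0.0
roll 0.0 shift [ 1.7 -3.6 30. ] q [-0.13  0.11  1.66 -0.    1.37 -0.44]
```

View pics/w3.png

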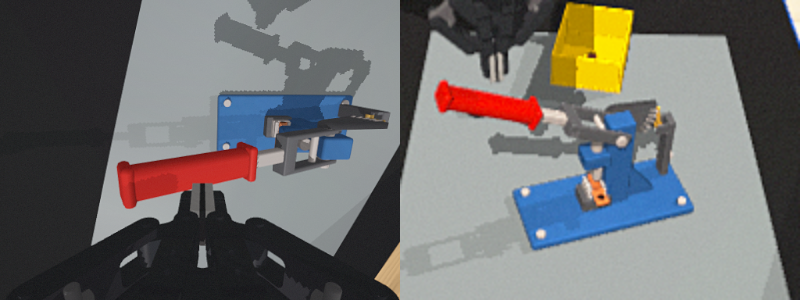

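```bash
F() { grep -E 'position|contact'|tr '\n' ' ';echo; }
python3 -m crank '{"translation":[[0,-1,10],[0,-1,8],[0,0,0]],"roll":[0,0,0],"fingers":[0,0,0]}' |F
python3 -m crank '{"translation":[[0,-1,2],[0,0,0]],"roll":[0,0],"fingers":[0,0]}' |F
python3 -m crank '{"translation":[[0,-1,2],[0,0,0]],"roll":[0,0],"fingers":[0,0]}' |F
python3 -m crank '{"translation":[[0,-1,2],[0,0,0]],"roll":[0,0],"fingers":[0,0]}' |F
python3 -m crank '{"translation":[[0,-1,2],[0,0,0]],"roll":[0,0],"fingers":[0,0]}' |F
python3 -m crank '{"translation":[[0,-1,2],[0,0,0]],"roll":[0,0],"fingers":[0,0]}' |F
python3 -m crank '{"translation":[[0,-1,2],[0,0,0]],"roll":[0,0],"fingers":[0,0]}' |F
```

```text
position: [0.4717, 0.0073, 0.2368] contact_force: [0.0, 0.2, -0.2] 
position: [0.4718, 0.0068, 0.2361] contact_force: [0.7, 0.3, 0.1] 
position: [0.4709, 0.0065, 0.2342] contact_force: [0.2, 0.1, -0.7] 
position: [0.4699, 0.0062, 0.2321] contact_force: [-1.6, 0.4, 0.0] 
position: [0.4694, 0.006, 0.2305] contact_force: [0.2, 0.0, 2.8] 
position: [0.4685, 0.0056, 0.2286] contact_force: [0.8, 1.6, 3.6] 
position: [0.4677, 0.0053, 0.227] contact_force: [0.4, 0.4, 6.3]
```

```bash
F() { grep -E 'position|contact'|tr '\n' ' ';echo; }
python3 -m crank '{"translation":[[0,-1,2],[0,0,0]],"roll":[0,0],"fingers":[0,0]}' |F
python3 -m crank '{"translation":[[0,-1,2],[0,0,0]],"roll":[0,0],"fingers":[0,0]}' |F
python3 -m crank '{"translation":[[0,-1,2],[0,0,0]],"roll":[0,0],"fingers":[0,0]}' |F
python3 -m crank '{"translation":[[0,-1,2],[0,0,0]],"roll":[0,0],"fingers":[0,0]}' |F
python3 -m crank '{"translation":[[0,-1,2],[0,0,0]],"roll":[0,0],"fingers":[0,0]}' |F
python3 -m crank '{"translation":[[0,-1,2],[0,0,0]],"roll":[0,0],"fingers":[0,0]}' |F
```

```text
position: [0.4668, 0.0051, 0.2253] contact_force: [0.1, 0.7, 7.2] 
position: [0.4659, 0.0048, 0.2235] contact_force: [-0.8, 0.6, 7.7] 
position: [0.465, 0.0045, 0.2216] contact_force: [-0.9, 1.4, 8.8] 
position: [0.4641, 0.0042, 0.2197] contact_force: [-0.7, 0.2, 8.8] 
position: [0.4634, 0.0039, 0.2175] contact_force: [-0.6, 1.4, 9.4] 
position: [0.4618, 0.0034, 0.2143] contact_force: [1.6, -0.1, 0.9]
```

First click at z≈0.216, about 0.10 rad. The second should come near z≈0.195.

```bash
F() { grep -E 'position|contact'|tr '\n' ' ';echo; }
python3 -m crank '{"translation":[[0,-1,3],[0,0,0]],"roll":[0,0],"fingers":[0,0]}' |F
python3 -m crank '{"translation":[[0,-1,3],[0,0,0]],"roll":[0,0],"fingers":[0,0]}' |F
python3 -m crank '{"translation":[[0,-0.7,2],[0,0,0]],"roll":[0,0],"fingers":[0,0]}' |F
python3 -m crank '{"translation":[[0,-0.7,2],[0,0,0]],"roll":[0,0],"fingers":[0,0]}' |F
python3 -m crank '{"translation":[[0,-0.7,2],[0,0,0]],"roll":[0,0],"fingers":[0,0]}' |F
python3 -m crank '{"translation":[[0,-0.7,2],[0,0,0]],"roll":[0,0],"fingers":[0,0]}' |F
python3 -m crank '{"translation":[[0,-0.6,2],[0,0,0]],"roll":[0,0],"fingers":[0,0]}' |F
python3 -m crank '{"translation":[[0,-0.6,2],[0,0,0]],"roll":[0,0],"fingers":[0,0]}' |F
```

```text
position: [0.4604, 0.003, 0.2108] contact_force: [0.4, -0.3, 2.6] 
position: [0.4594, 0.0027, 0.2079] contact_force: [0.1, -0.6, 2.3] 
position: [0.4588, 0.0025, 0.2064] contact_force: [-0.6, -2.0, 4.4] 
position: [0.4583, 0.0023, 0.2048] contact_force: [-1.1, -0.2, 7.0] 
position: [0.4576, 0.0021, 0.203] contact_force: [-1.1, -0.2, 8.1] 
position: [0.457, 0.0019, 0.2011] contact_force: [-1.0, -1.1, 8.2] 
position: [0.4563, 0.0017, 0.1992] contact_force: [-1.6, -0.9, 8.4] 
position: [0.4557, 0.0015, 0.1972] contact_force: [-1.7, -0.7, 8.3]
```

```bash
F() { grep -E 'position|contact'|tr '\n' ' ';echo; }
python3 -m crank '{"translation":[[0,-0.6,2],[0,0,0]],"roll":[0,0],"fingers":[0,0]}' |F
python3 -m crank '{"translation":[[0,-0.5,2],[0,0,0]],"roll":[0,0],"fingers":[0,0]}' |F
python3 -m crank '{"translation":[[0,-0.5,2],[0,0,0]],"roll":[0,0],"fingers":[0,0]}' |F
```

```text
position: [0.4555, 0.0014, 0.195] contact_force: [0.5, -0.7, 9.0] 
position: [0.4546, 0.0014, 0.1919] contact_force: [1.4, -0.2, 1.2] 
position: [0.4542, 0.0012, 0.19] contact_force: [-0.7, -0.3, 2.4]
```

Second click at z≈0.194, so the third is due near 0.172.

```bash
F() { grep -E 'position|contact'|tr '\n' ' ';echo; }
python3 -m crank '{"translation":[[0,-0.5,2.5],[0,0,0]],"roll":[0,0],"fingers":[0,0]}' |F
python3 -m crank '{"translation":[[0,-0.5,2.5],[0,0,0]],"roll":[0,0],"fingers":[0,0]}' |F
python3 -m crank '{"translation":[[0,-0.4,2],[0,0,0]],"roll":[0,0],"fingers":[0,0]}' |F
python3 -m crank '{"translation":[[0,-0.4,2],[0,0,0]],"roll":[0,0],"fingers":[0,0]}' |F
python3 -m crank '{"translation":[[0,-0.4,2],[0,0,0]],"roll":[0,0],"fingers":[0,0]}' |F
python3 -m crank '{"translation":[[0,-0.3,2],[0,0,0]],"roll":[0,0],"fingers":[0,0]}' |F
```

```text
position: [0.4535, 0.001, 0.1874] contact_force: [0.6, -1.1, 2.3] 
position: [0.453, 0.0008, 0.185] contact_force: [0.2, -0.6, 4.2] 
position: [0.4526, 0.0007, 0.1834] contact_force: [-1.5, -0.8, 5.7] 
position: [0.4522, 0.0006, 0.1817] contact_force: [-2.2, -0.6, 8.2] 
position: [0.4518, 0.0005, 0.1799] contact_force: [-2.4, -0.9, 7.3] 
position: [0.4514, 0.0003, 0.1779] contact_force: [-2.8, 0.1, 8.5]
```

```bash
F() { grep -E 'position|contact'|tr '\n' ' ';echo; }
python3 -m crank '{"translation":[[0,-0.2,2],[0,0,0]],"roll":[0,0],"fingers":[0,0]}' |F
python3 -m crank '{"translation":[[0,-0.2,2],[0,0,0]],"roll":[0,0],"fingers":[0,0]}' |F
python3 -m crank '{"translation":[[0,-0.2,1.5],[0,0,0]],"roll":[0,0],"fingers":[0,0]}' |F
```

```text
position: [0.451, 0.0002, 0.1759] contact_force: [-2.6, -0.3, 8.4] 
position: [0.4507, 0.0001, 0.174] contact_force: [-3.3, -1.4, 9.4] 
position: [0.4508, 0.0001, 0.1724] contact_force: [-3.4, -0.9, 9.6]
```

```bash
F() { grep -E 'position|contact'|tr '\n' ' ';echo; }
python3 -m crank '{"translation":[[0,-0.1,1.5],[0,0,0]],"roll":[0,0],"fingers":[0,0]}' |F
python3 -m crank '{"translation":[[0,-0.1,1.5],[0,0,0]],"roll":[0,0],"fingers":[0,0]}' |F
```

```text
position: [0.4509, 0.0005, 0.17] contact_force: [-0.5, 0.4, 0.3] 
position: [0.4507, 0.0004, 0.1684] contact_force: [-1.6, -0.1, 1.8]
```

Third click at z≈0.171. I press 2 mm further into the light run to keep a firm hold, then check.

```bash
python3 -m crank '{"translation":[[0,0,2],[0,0,0],[0,0,0],[0,0,0]],"roll":[0,0,0,0],"fingers":[0,0,0,0]}'
python3 - <<'E'
from h import *
J=get_image("side");T=get_image("top")
cv2.imwrite("pics/f.png",np.hstack([cv2.resize(J[110:260,190:340],(400,400)),cv2.resize(T[120:280,80:240],(400,400))]))
print(st()[0]["contact_force"])
E
```

```text
clock: 17.7
position: [0.4508, 0.0003, 0.1667]
ee_rot: [-0.0, 0.591, 0.807, -0.0]
contact_force: [-3.3, 1.5, 3.5]
width: 0.0003
gripper_force: 1.7
[-2.27989075  0.62163143  4.23251217]
```

View pics/f.png

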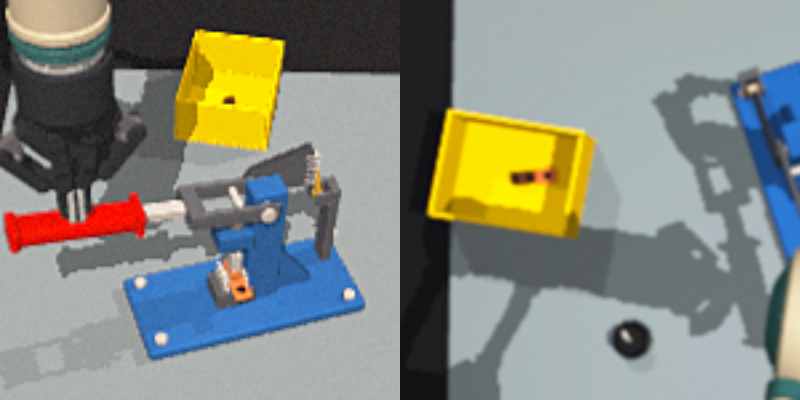

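The lever is nearly level with the fingers pressing the grip, the die is down on the new lug, three teeth are above the pawl, the spoilt lug is in the bin, and the dial is unmoved.

```bash
python3 -c "from rig import manip;print(manip.sign_off())"
```

```text
the job is handed in; nothing more can be done
None
```

The spoilt lug is in the yellow bin, and the handle is down exactly three clicks by the wrist force and still held there; I handed the job in at about 18 s.

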